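# Clear the bench: bolts into the drawer, scrap plugs into the tin, cartons in a row

## Task

Put away the loose parts in the middle of the bench: pull the small grey cabinet's drawer open, drop all the hex bolts that lie there (two or three) into it and push it fully shut again, and drop the old spark plugs (one or two) into the round metal tin. Set the three small black cartons flat in a neat row on the tray, one inside each white outline and square to it. Leave the tape measure and the blue pliers where they are; the odd small screws lying elsewhere are not part of the job.

Things in the scene. Friction and masses are not known exactly. Their poses are not given: they have to be found in the camera images.
- cabinet: fixed grey steel cabinet 200 x 200 x 90 mm high with one drawer in its front; origin under its centre; its front faces its own -x
- cabinet_drawer0 (a joint): the drawer's travel in m: 0 fully shut, grows to 0.134 as it slides out along the cabinet's -x; starts 0 to 0.02; runs with about 1 N of friction, stays where it is left and has no latch
- cabinet_drawer0_handle (a point): middle of the drawer's bar handle (moves with the drawer): a round bar 11 mm thick, lying along the cabinet's y, its two stand-offs 42 mm either side of the middle; the bar's axis is 52 mm above the bench, 38 mm below the cabinet's top and 35 mm in front of the drawer front
- drawer_floor (a point): centre of the drawer's inner floor (moves with the drawer, axes those of the cabinet), 22 mm above the bench; the drawer inside measures 155 (x) x 158 (y) mm with walls 46 mm high above this floor; it lies 133 mm behind the handle bar; with the drawer at travel q the part from x = -0.0775 to x = q - 0.084 is open to above
- tin: fixed round open metal tin, 110 mm across outside, 98 mm inside, rim 72 mm above the bench; origin under its centre
- tin_in (a point): centre of the tin's inner floor, 3 mm above the bench
- tray: fixed shallow dark steel tray, 320 (x) x 140 (y) mm, floor 3 mm thick, rim 10 mm above the bench and 3 mm thick; origin under its centre; three white outlines in a row along its x, 85 mm apart
- place_0 (a point): centre of one of the tray's three white outlines (58 mm along the tray's long x axis, 78 mm along its y), on the tray floor; axes those of the tray
- place_1 (a point): centre of one of the tray's three white outlines (58 mm along the tray's long x axis, 78 mm along its y), on the tray floor; axes those of the tray; the middle one
- place_2 (a point): centre of one of the tray's three white outlines (58 mm along the tray's long x axis, 78 mm along its y), on the tray floor; axes those of the tray
- bolt_a: steel hex bolt with a nut on it, 51 mm long, about 60 g, lying on its side; long axis along its y, shank 9.5 mm thick with its axis 8 mm above the origin; bare shank from y = -13 to y = 19 mm between nut and head, grip it there; may be absent
- bolt_b: steel hex bolt with a nut on it, 61 mm long, about 60 g, lying on its side; long axis along its y, shank 9.5 mm thick with its axis 8 mm above the origin; bare shank from y = -15 to y = 24 mm between nut and head, grip it there; may be absent
- bolt_c: steel hex bolt with a nut on it, 77 mm long, about 60 g, lying on its side; long axis along its y, shank 11 mm thick with its axis 10 mm above the origin; bare shank from y = -19 to y = 31 mm between nut and head, grip it there; may be absent
- plug_a: old spark plug, 62 mm long, 16 to 18 mm thick, about 50 g, lying on its side; origin under its middle, long axis along its y, centre 9 mm above the origin; grip it across the middle; may be absent
- plug_b: old spark plug, 62 mm long, 16 to 18 mm thick, about 50 g, lying on its side; origin under its middle, long axis along its y, centre 9 mm above the origin; grip it across the middle; may be absent
- carton_a: small black carton of fixings, 46 (x) x 66 (y) x 31 (z) mm, about 140 g, lying flat; origin at the centre of its underside
- carton_b: small black carton of fixings, 46 (x) x 66 (y) x 31 (z) mm, about 140 g, lying flat; origin at the centre of its underside
- carton_c: small black carton of fixings, 46 (x) x 66 (y) x 31 (z) mm, about 140 g, lying flat; origin at the centre of its underside
- tape_measure: tape measure, 37 x 81 x 62 mm, a bystander at the back; origin under its centre
- pliers_blue: flat-lying pliers, 50 x 159 x 13 mm, a bystander at the back left
Mind the look-alikes: they are no part of the job. What is shaped like the plug_a but orange is not meant.

How it is judged:
By the outcome, as a careful person would: the job done as asked, in the order asked, and still so for the second after the job is handed in, with the robot touching nothing.
Of bolt_a, bolt_b, bolt_c only 2 to 3 are there at a start; the rules pass over those that are not, and their reading is None.
Of plug_a, plug_b only 1 to 2 are there at a start; the rules pass over those that are not, and their reading is None.
At some moment in a run one of carton_a, carton_b, carton_c may be knocked a few centimetres aside while the robot is not near it.
Once in a run the grip may slacken for a moment while it holds something.
It also fails if it takes over 210 s, if anything falls off the work surface, if the arm or the gripper's body presses on something with over 40 N, if the wrist force passes 120 N, or if a joint passes its speed limit or range.

## Robot

A 7-joint arm with a two-finger parallel gripper is mounted at the origin on a cart in front of the work surface, level with it; the furniture and walls round the work are solid. World frame = base frame: x ahead of the robot, y to its left, z up, the work surface at z = 0. Lengths are in m, angles in rad, forces in N, time in s.
With the tool pointing down it reaches from about 0.35 to 0.9 m from the base axis. Payload 8.1 kg.
Tool frame: the origin (TCP) lies between the finger pads; the fingertips stand 19 mm ahead of it and the grasp point (between the pads) is the TCP; z points along the fingers, y is the line along which they close (so a half turn about z gives the same grasp; the last joint's range is limited). The gripper opens to 85 mm and grips with 20 to 120 N. Pads are 22 mm wide; open, the fingers measure 114 mm over their backs; the gripper's body (76 mm by 85 mm) begins 54 mm behind the grasp point. The pads swing forward as they close: fully open they stand 13 mm farther back than shut.
Start: joints at [-1.403, 0.434, 0.025, 1.573, -0.012, 1.134, -0.075], TCP at [0.167, 0.602, 0.25] pointing down, gripper open.
Joint ranges: [-2.62, 2.62], [-0.44, 2.09], [-1.27, 1.32], [0.08, 2.57], [-1.32, 4.46], [0.12, 2], [-2.74, 2.74]. Speed limits (rad/s): [2.22, 2.22, 3.01, 3.01, 3.14, 3.14, 3.14].

## Interface

Orientations are given as a unit quaternion [w, x, y, z].
In Python, from bench import bot gives the robot as it stands. Calls block until the motion is done:
- bot.reach(position, orientation): joint-space move of the TCP to a pose.
- bot.move_l(position, rot=None, vel=0.15, until_force=None): straight line of the TCP; rot=None keeps the orientation; vel is the mean speed in m/s. With until_force (N) it stops when the force on the tool has changed by that much, and returns True; else False.
- bot.movej(angles): joint-space move.
- bot.open_gripper() and bot.grab(grasp_force=None): open the fingers fully, or close them until they stop; grasp_force is the grip in N (None keeps the last).
- bot.sleep(seconds).
- bot.inverse_kinematics(position, orientation): joint angles nearest the present ones, or None.
- bot.get_state(): the state.
- bot.snapshot(name): name is "scene" or "top" or "wrist"; returns the picture (384x512x3 uint8, blue, green, red); there is no depth.
- bot.camera_info(name): a dict with "camera_matrix" (3x3 intrinsics, pixels), "rvec" (rotation vector, rad) and "tvec" (3), from world to camera coordinates, as OpenCV has them. Camera axes: x right, y down, z forward; pixel columns grow to the right and rows downward; lengths in m; the calibration is good to about 2 mm. A picture is of the moment at which its call begins: read the wrist's pose just before it. camera_info takes no time and is no camera call; for the wrist camera it gives the pose at the moment of the call.
A pose or a line that the arm cannot do raises bot.IKError and nothing moves.
- bot.close_job(): hands the job in; it is judged then, once.
Trained networks look in the newest picture that a camera, given by its name, has taken for a name from the list of things; names that differ only in an ending like _2 or _b are one class to them, and where a whole thing is asked for, a point or a joint stands for the part that bears it (a point fixed in the world has none). Each returns a list of dicts, best first, with "conf" (0 to 1); they miss things now and then, are a little off and sometimes report something else, mostly with a low value. They report only what shows in the picture. A call takes as long as a camera call. They do not tell look-alikes from the thing itself.
- bot.find_in(camera, target): "bbox" ([centre column, centre row, width, height] in pixels, round what is visible of it).
- bot.landmark_of(camera, target): "centre" ([row, column] in pixels: a listed point, or the origin of a listed thing).
The state is a dict: "clock": time; "joints": joint angles; "dq": joint speeds; "joint_efforts": joint torques, N m; "eef_pos": TCP position; "tool_rot": TCP orientation; "ft_force": force on the tool from outside, world axes, zero at the start; "moment": the same for the moment, N m; "grip_width": finger opening in m; "grip_force": force on a finger pad.
Only numpy, scipy, OpenCV 4.12 (cv2) and the standard library are available. Lean on these libraries where they do the work, as an engineer would, in place of code of your own. Each camera call takes 0.05 s, during which the arm holds its last target. There are 200 camera calls.

## Working session

There is one attempt and no reset: what is moved stays moved. The work goes in short steps, each a Python script; the robot and the scene stay as the last script left them, time stands still between calls to the robot, and variables do not carry over. Pictures are saved under pics/ and viewed, at most 14 in all, crops included, and the job is handed in when it is done.

```bash
ls; mkdir -p pics
cat > h.py <<'E'
import numpy as np, cv2
from bench import bot
def cam(n):
    c=bot.camera_info(n); R=cv2.Rodrigues(np.array(c["rvec"],float))[0]
    return np.array(c["camera_matrix"],float),R,np.array(c["tvec"],float).ravel()
def w(c,u,v,z=0.):
    K,R,t=c; d=R.T@np.linalg.solve(K,[u,v,1.]); o=-R.T@t
    return o+d*(z-o[2])/d[2]
def px(c,p):
    K,R,t=c; q=K@(R@np.array(p,float)+t); return q[:2]/q[2]
def down(yaw):  # tool z down, tool y (closing) at angle yaw in world
    from scipy.spatial.transform import Rotation as Ro
    y=np.array([np.cos(yaw),np.sin(yaw),0]);z=np.array([0,0,-1.]);x=np.cross(y,z)
    q=Ro.from_matrix(np.c_[x,y,z]).as_quat(); return [q[3],q[0],q[1],q[2]]
E
python3 - <<'E'
from h import *
for n in("scene","top"):
    im=bot.snapshot(n); cv2.imwrite(f"pics/{n}0.png",cv2.resize(im,(800,600),interpolation=cv2.INTER_CUBIC)); c=cam(n)
    print(n,-c[1].T@c[2],c[0][0,0])
c=cam("top")
for t in["cabinet","cabinet_drawer0_handle","tin_in","place_0","place_1","place_2","bolt_a","plug_a","carton_a","tape_measure","pliers_blue"]:
    z={"cabinet_drawer0_handle":.052}.get(t,0.)
    for d in bot.landmark_of("top",t): 
        r,u=d["centre"]; print(t,round(d["conf"],2),np.round([u,r]),np.round(w(c,u,r,z)[:2],3))
print(bot.get_state())
E
```

```text
pics
scene [ 0.09124305 -0.38727876  0.78395345] 348.8807218359371
top [0.29373879 0.01668398 1.32875709] 493.1042960788411
cabinet 0.83 [363. 137.] [ 0.713 -0.296]
cabinet_drawer0_handle 0.78 [370. 182.] [ 0.573 -0.299]
tin_in 0.65 [282. 144.] [ 0.69 -0.07]
tin_in 0.57 [134. 205.] [0.519 0.336]
place_0 0.95 [134. 205.] [0.518 0.337]
place_0 0.71 [132. 177.] [0.596 0.347]
place_0 0.6 [142. 236.] [0.434 0.312]
place_1 0.95 [134. 205.] [0.518 0.337]
place_1 0.71 [132. 177.] [0.596 0.347]
place_1 0.6 [142. 236.] [0.434 0.312]
place_2 0.95 [134. 205.] [0.518 0.337]
place_2 0.71 [132. 177.] [0.596 0.347]
place_2 0.6 [142. 236.] [0.434 0.312]
bolt_a 0.65 [202. 237.] [0.43 0.15]
bolt_a 0.47 [206. 198.] [0.537 0.142]
bolt_a 0.44 [283. 150.] [ 0.675 -0.07 ]
bolt_a 0.4 [203. 161.] [0.641 0.151]
plug_a 0.67 [242. 198.] [0.537 0.044]
plug_a 0.41 [330. 276.] [ 0.328 -0.191]
plug_a 0.4 [240. 265.] [0.356 0.048]
carton_a 0.96 [233. 159.] [0.648 0.067]
carton_a 0.68 [275. 235.] [ 0.435 -0.047]
carton_a 0.62 [275. 199.] [ 0.536 -0.047]
tape_measure 0.7 [233. 121.] [0.759 0.069]
pliers_blue 0.9 [194. 122.] [0.754 0.179]
{'clock': 0.65, 'joints': array([-1.40261583,  0.43448138,  0.02496455,  1.57322362, -0.01159581,
        1.13397249, -0.07509864]), 'dq': array([ 0.00032185,  0.00089466,  0.0006992 , -0.00164868, -0.00129167,
       -0.00170774,  0.00028981]), 'joint_efforts': array([ 9.25352356e-05, -6.70048070e+01,  1.02430210e+00, -3.16497087e+01,
        1.55506097e-02,  2.37058579e-03,  3.31433364e-05]), 'eef_pos': array([0.16718717, 0.60223279, 0.25032485]), 'tool_rot': array([2.03645610e-06, 1.35001692e-01, 9.90845368e-01, 2.98908728e-05]), 'ft_force': array([-0.02524944, -1.09781039,  0.09879047]), 'moment': array([-0.00028269,  0.01802815, -0.03673988]), 'grip_force': 0.0, 'grip_width': 0.08539162110636822}
```

View pics/top0.png

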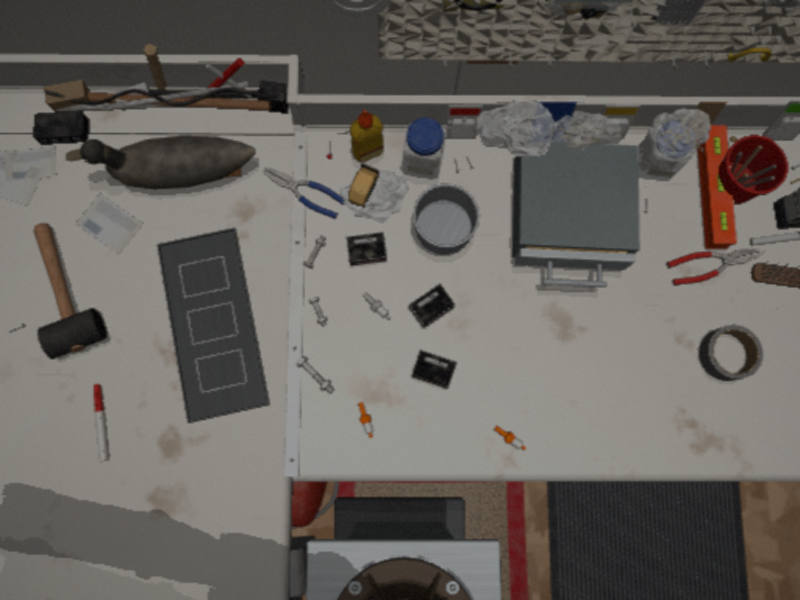

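View pics/scene0.png

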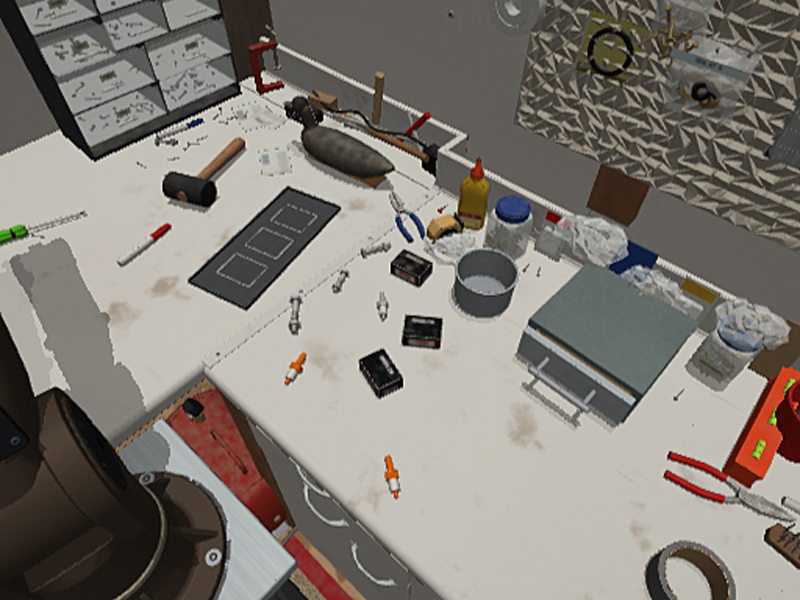

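The top view (800x600) shows:
- **Bolts:** (315,251), (318,311) and (316,374).
- **Spark plug:** one steel/white plug at (376,305). The orange look-alikes at (366,420) and (509,437) are not meant.
- **Cartons:** (366,249), (432,306) and (434,369).
- **Fixed things:** tin at (445,218), drawer handle at (574,280), tray at (213,323).

Next I'll take closer looks with the wrist camera.

```bash
cat >> h.py <<'E'
def yaw0(): 
    from scipy.spatial.transform import Rotation as Ro
    q=bot.get_state()["tool_rot"]; y=Ro.from_quat([q[1],q[2],q[3],q[0]]).as_matrix()[:,1]; return np.arctan2(y[1],y[0])
E
python3 - <<'E'
from h import *
print(yaw0())
for p in [(.53,.06,.42),(.52,.33,.42),(.55,-.2,.42),(.44,-.29,.06)]:
    for y in np.arange(-180,180,45):
        q=bot.inverse_kinematics(list(p),down(np.radians(y))); print(p,y,None if q is None else np.round(q,2))
E
```

```text
1.299965987281462
(0.53, 0.06, 0.42) -180 [ 0.55  0.36 -1.06  1.44  0.31  1.52  2.63]
(0.53, 0.06, 0.42) -135 [-1.07  0.29  1.16  1.56 -0.27  1.47 -2.25]
(0.53, 0.06, 0.42) -90 [-0.93  0.23  0.93  1.55 -0.19  1.45 -1.56]
(0.53, 0.06, 0.42) -45 [-0.84  0.21  0.8   1.55 -0.15  1.45 -0.82]
(0.53, 0.06, 0.42) 0 [-0.84  0.21  0.8   1.55 -0.15  1.45 -0.03]
(0.53, 0.06, 0.42) 45 [-0.79  0.2   0.72  1.54 -0.13  1.45  0.73]
(0.53, 0.06, 0.42) 90 [-0.69  0.19  0.6   1.54 -0.11  1.44  1.48]
(0.53, 0.06, 0.42) 135 [-0.57  0.19  0.44  1.53 -0.08  1.44  2.23]
(0.52, 0.33, 0.42) -180 [-0.57  0.35 -0.12  1.29  0.04  1.5   2.45]
(0.52, 0.33, 0.42) -135 [-1.33  0.5   1.16  1.36 -0.45  1.57 -2.58]
(0.52, 0.33, 0.42) -90 [-1.14  0.39  0.76  1.34 -0.26  1.51 -1.97]
(0.52, 0.33, 0.42) -45 [-1.05  0.36  0.61  1.34 -0.21  1.5  -1.25]
(0.52, 0.33, 0.42) 0 [-0.97  0.35  0.48  1.33 -0.16  1.5  -0.5 ]
(0.52, 0.33, 0.42) 45 [-0.86  0.34  0.31  1.32 -0.1   1.5   0.23]
(0.52, 0.33, 0.42) 90 [-0.76  0.34  0.16  1.31 -0.05  1.5   0.97]
(0.52, 0.33, 0.42) 135 [-0.67  0.34  0.02  1.3  -0.01  1.5   1.71]
(0.55, -0.2, 0
[... 361 characters left out ...]
  1.44 -0.36  1.52  1.42]
(0.55, -0.2, 0.42) 90 [-0.47  0.42  1.13  1.44 -0.37  1.52  2.21]
(0.55, -0.2, 0.42) 135 [ 0.92  0.47 -1.06  1.32  0.4   1.58  2.27]
(0.44, -0.29, 0.06) -180 [-0.24  0.83  1.14  2.06 -0.98  0.94 -1.68]
(0.44, -0.29, 0.06) -135 [-0.24  0.83  1.14  2.06 -0.98  0.94 -0.9 ]
(0.44, -0.29, 0.06) -90 [-0.24  0.83  1.14  2.06 -0.98  0.94 -0.11]
(0.44, -0.29, 0.06) -45 [-0.24  0.83  1.14  2.06 -0.98  0.94  0.67]
(0.44, -0.29, 0.06) 0 [-0.05  0.64  0.77  2.05 -0.67  0.72  1.15]
(0.44, -0.29, 0.06) 45 [ 0.06  0.58  0.6   2.04 -0.52  0.67  1.78]
(0.44, -0.29, 0.06) 90 [ 0.02  0.6   0.65  2.04 -0.57  0.68  2.62]
(0.44, -0.29, 0.06) 135 [ 0.99  0.63 -0.71  1.96  0.59  0.76  2.29]
```

Run:
```python
from h import *
for i,(p,y) in enumerate([((.50,.06,.36),np.pi/2),((.50,.32,.36),np.pi/2),((.52,-.2,.36),0)]):
    bot.reach(list(p),down(y)); bot.sleep(.3); c=cam("wrist"); im=bot.snapshot("wrist")
    np.savez(f"w{i}.npz",K=c[0],R=c[1],t=c[2],im=im); cv2.imwrite(f"pics/w{i}.png",im)
    print(i,-c[1].T@c[2], [np.round(w(c,*q)[:2],3).tolist() for q in((0,0),(511,0),(511,383),(0,383))])
    for t in [["bolt_a","plug_a","carton_a"],["place_0"],["cabinet_drawer0_handle","tin_in","cabinet"]][i]:
        z={"cabinet_drawer0_handle":.052,"place_0":.003,"tin_in":.003}.get(t,0.)
        for d in bot.landmark_of("wrist",t):
            r,u=d["centre"]; print(t,round(d["conf"],2),np.round([u,r]),np.round(w(c,u,r,z)[:2],3))
print(bot.get_state()["clock"])
a=[cv2.imread(f"pics/w{i}.png") for i in range(3)]
cv2.imwrite("pics/wm.png",np.hstack([cv2.rotate(a[i],cv2.ROTATE_90_CLOCKWISE) if 0 else cv2.resize(a[i],(400,300)) for i in(1,2)]))
```

```text
0 [0.4303631  0.06005424 0.48434482] [[0.289, -0.3], [0.29, 0.422], [0.977, 0.583], [0.978, -0.459]]
bolt_a 0.77 [312. 101.] [0.427 0.148]
bolt_a 0.71 [307. 229.] [0.639 0.151]
bolt_a 0.7 [309. 168.] [0.53  0.148]
bolt_a 0.17 [177. 258.] [ 0.695 -0.078]
plug_a 0.71 [247. 176.] [0.544 0.048]
plug_a 0.61 [78. 23.] [ 0.319 -0.195]
plug_a 0.55 [254.  43.] [0.345 0.059]
carton_a 0.87 [184. 105.] [ 0.432 -0.049]
carton_a 0.71 [189. 175.] [ 0.544 -0.047]
carton_a 0.7 [258. 230.] [0.64  0.065]
1 [0.43071808 0.31877292 0.48473171] [[0.289, -0.041], [0.291, 0.682], [0.98, 0.841], [0.978, -0.202]]
place_0 0.94 [274. 202.] [0.59  0.352]
place_0 0.91 [264. 156.] [0.512 0.334]
place_0 0.89 [248. 103.] [0.431 0.308]
place_0 0.64 [262. 156.] [0.511 0.331]
place_0 0.64 [ 90. 173.] [0.538 0.05 ]
2 [ 0.52019209 -0.13012769  0.48437518] [[0.161, 0.01], [0.883, 0.011], [1.044, -0.678], [0.002, -0.678]]
cabinet_drawer0_handle 0.9 [294. 214.] [ 0.581 -0.292]
cabinet_drawer0_handle 0.64 [370.  64.] [ 0.674 -0.079]
tin_in 0.61 [370.  65.] [ 0.692 -0.075]
cabinet 0.87 [370. 208.] [ 0.716 -0.3  ]
7.25
```

View pics/w0.png

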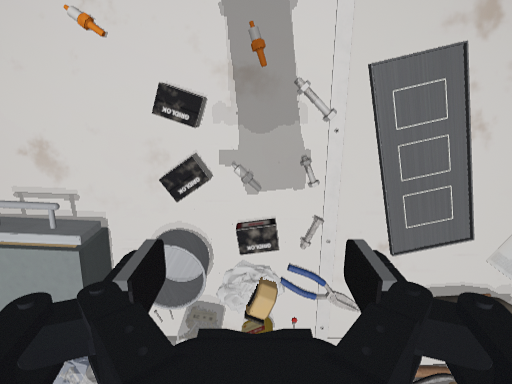

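View pics/wm.png

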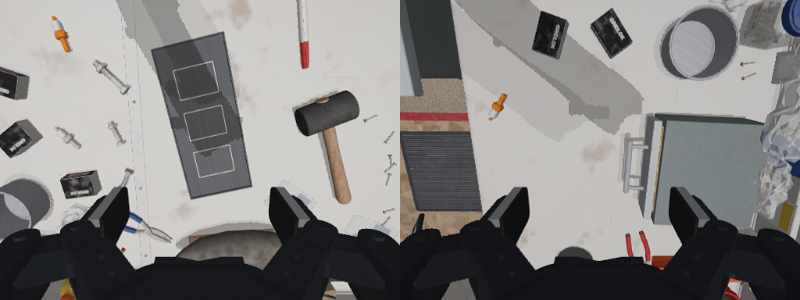

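```bash
cat >> h.py <<'E'
def rect(c,im,cx,cy,z,half,s):  # rectified patch, image up=+x, left=+y ; s m/px
    n=int(2*half/s); W=[(cx+half,cy+half),(cx+half,cy-half),(cx-half,cy-half),(cx-half,cy+half)]
    src=np.float32([px(c,(a,b,z)) for a,b in W]); dst=np.float32([(0,0),(n,0),(n,n),(0,n)])
    return cv2.warpPerspective(im,cv2.getPerspectiveTransform(src,dst),(n,n),flags=cv2.INTER_CUBIC)
E
python3 - <<'E'
from h import *
f=np.load("w2.npz");c=(f["K"],f["R"],f["t"])
A=rect(c,f["im"],.58,-.295,.052,.1,.0005)
B=rect(cam("top"),cv2.imread("pics/top0.png")[:,:,:] if 0 else bot.snapshot("top"),.58,-.295,.052,.1,.0005)
for I in(A,B):
    for k in range(0,400,40): cv2.line(I,(0,k),(8,k),(0,0,255),1); cv2.line(I,(k,0),(k,8),(0,0,255),1)
cv2.imwrite("pics/hd.png",np.hstack([A,B]))
E
```

```text
(no output)
```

View pics/hd.png

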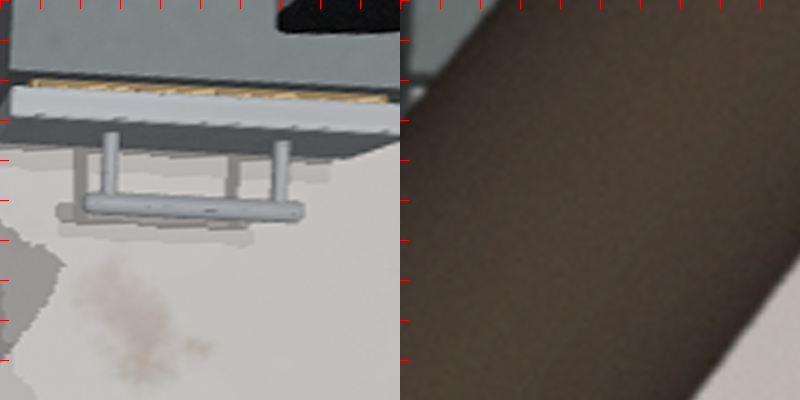

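```bash
cat >> h.py <<'E'
CY=np.radians(-2.37); CX=np.array([np.cos(CY),np.sin(CY),0]); CYY=np.array([-np.sin(CY),np.cos(CY),0])
E
python3 - <<'E'
from h import *
bar=np.array([.5763,-.2925,0])
p=bar-.033*CX
bot.reach(list(p+[0,0,.16]),down(CY))
print(bot.move_l(list(p+[0,0,.036]),vel=.1,until_force=6), bot.get_state()["eef_pos"])
print(bot.move_l(list(p-.14*CX+[0,0,.036]),vel=.06,until_force=15)); s=bot.get_state(); print(s["eef_pos"],s["ft_force"],s["clock"])
c=cam("wrist");im=bot.snapshot("wrist"); cv2.imwrite("pics/o.png",im)
E
```

```text
True [ 0.54368924 -0.29101335  0.0390527 ]
True
[ 0.40839123 -0.28517217  0.0364068 ] [ 0.62093597 -0.98889929  1.72495147] 11.3917
```

View pics/o.png

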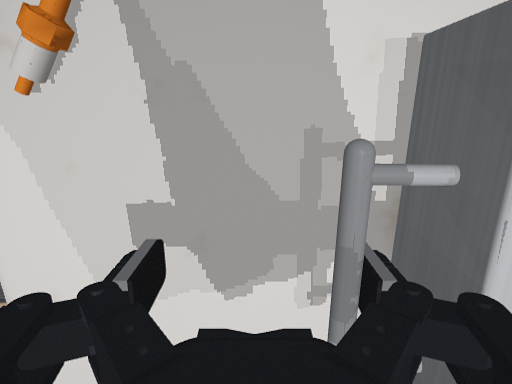

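The drawer is out about 0.131 m: the left finger is behind the bar, and the pull stopped at the end stop. Now a closer look at the bolts.

Run:
```python
from h import *
s=bot.get_state(); p=s["eef_pos"]+.006*CX
bot.move_l(list(p)); bot.move_l([p[0],p[1],.2],vel=.25)
bot.reach([.60,.148,.25],down(np.pi/2)); bot.sleep(.3); c=cam("wrist"); im=bot.snapshot("wrist")
np.savez("w3.npz",K=c[0],R=c[1],t=c[2],im=im)
P=[]
for (x,y) in((.427,.148),(.53,.148),(.639,.151),(.544,.048)):
    I=rect(c,im,x,y,.008,.05,.00025)
    for k in range(0,400,40): cv2.line(I,(0,k),(8,k),(0,0,255),1); cv2.line(I,(k,0),(k,8),(0,0,255),1)
    P.append(I)
M=np.vstack([np.hstack(P[:2]),np.hstack(P[2:])]); cv2.imwrite("pics/b.png",cv2.resize(M,(600,600),interpolation=cv2.INTER_AREA))
print(bot.get_state()["clock"])
```

```text
14.5833
```

View pics/b.png

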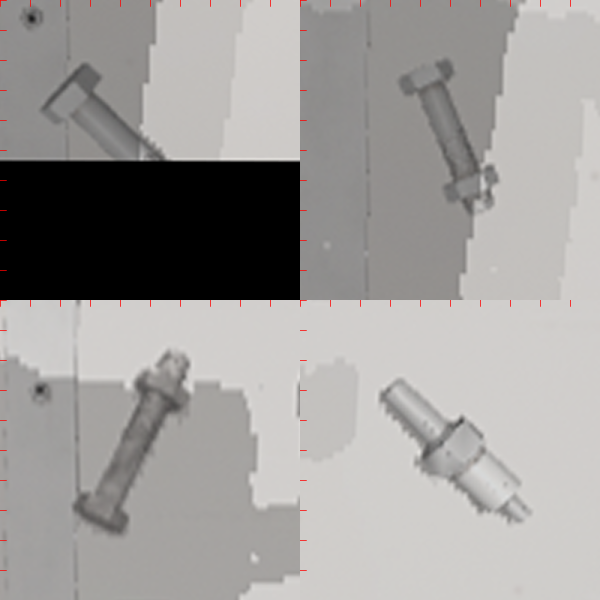

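In the rectified patches (3 px/mm):
- **Bolts:** the top-right one is 49 mm (bolt_a), the bottom-left one 61 mm (bolt_b), and the top-left, partly cut off, is bolt_c.
- **Plug:** bottom-right, white/steel and 62 mm long, so it is the right one and not an orange look-alike.

All lengths match the description, so I'm picking the bolts now.

```bash
cat >> h.py <<'E'
F=np.array([.5783,-.2926,0])
def best(p,a):
    c=[]
    for y in(a,a+np.pi):
        q=bot.inverse_kinematics(list(p),down(y))
        if q is not None: c.append((abs(q[6])+.5*np.abs(np.array(q)-bot.get_state()["joints"]).max(),y))
    return min(c)[1]
def pick(x,y,a,z,force=60,h=.2):
    """a: closing direction (rad)"""
    a=best((x,y,h),a); bot.reach([x,y,h],down(a))
    bot.move_l([x,y,z],vel=.2,until_force=15); bot.grab(force); bot.move_l([x,y,h],vel=.25)
    s=bot.get_state(); print("grip",round(s["grip_width"],4),round(s["grip_force"],1),round(s["clock"],1)); return s["grip_width"]
def drop(p,a,z,h=.2):
    a=best((p[0],p[1],h),a); bot.reach([p[0],p[1],h],down(a))
    print("at drop",round(bot.get_state()["grip_width"],4))
    print("hit",bot.move_l([p[0],p[1],z],vel=.2,until_force=25)); bot.open_gripper(); bot.sleep(.2); bot.move_l([p[0],p[1],h],vel=.3)
E
python3 - <<'E'
from h import *
r=np.radians
g=pick(.535,.1487,r(105.2),.021)
if g>.004: drop(F-.018*CX+.012*CYY,CY+np.pi/2,.07)
c=cam("wrist");cv2.imwrite("pics/d1.png",bot.snapshot("wrist"))
E
```

```text
grip 0.0067 58.6 17.6
at drop 0.0069
hit False
```

View pics/d1.png

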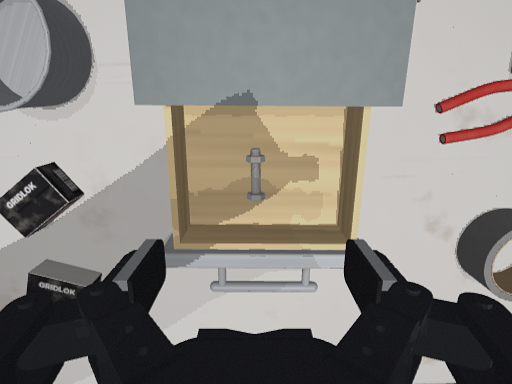

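Bolt_a lies in the drawer at (256,175). Now the other two, with a check at the end.

Run:
```python
from h import *
r=np.radians
g=pick(.6403,.1577,r(63.9),.021)
if g>.004: drop(F-.018*CX-.015*CYY,CY+np.pi/2,.07)
g=pick(.4257,.1533,r(133.5),.022)
if g>.004: drop(F-.018*CX,CY+np.pi/2,.07)
cv2.imwrite("pics/d2.png",bot.snapshot("wrist")); print(bot.get_state()["clock"])
```

```text
grip 0.0065 58.6 26.4
at drop 0.0068
hit False
grip 0.0087 58.3 34.8
at drop 0.0085
hit False
38.8417
```

View pics/d2.png

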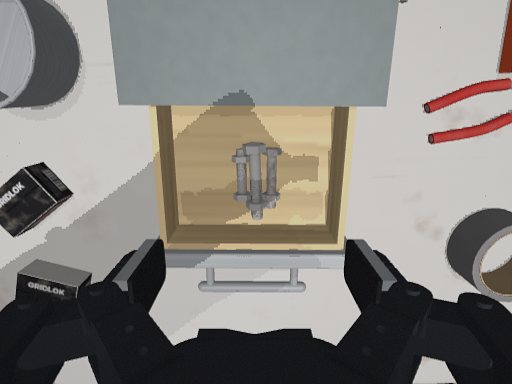

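All three bolts are in the drawer. Pushing it shut.

Run:
```python
from h import *
bar=np.array([.4454,-.2871,0]); bot.grab(20)
p=bar-.05*CX; a=best((p[0],p[1],.15),CY+np.pi/2); bot.reach([p[0],p[1],.15],down(a))
bot.move_l([p[0],p[1],.05],vel=.2)
e=bar+.145*CX
for k in range(3):
    hit=bot.move_l([e[0],e[1],.05],vel=.07,until_force=15); s=bot.get_state(); print(hit,s["eef_pos"],s["ft_force"])
    if k and hit: break
p=s["eef_pos"]-.02*CX; bot.move_l(list(p)); bot.move_l([p[0],p[1],.25],vel=.3); 
bot.open_gripper()
p=np.array([.56,-.29,.25]); bot.reach(list(p),down(a)); bot.sleep(.2); c=cam("wrist"); im=bot.snapshot("wrist"); cv2.imwrite("pics/sh.png",im); print(bot.get_state()["clock"])
```

```text
True [ 0.56273866 -0.29181899  0.04918844] [-0.97607042 -0.23907406 -0.18791109]
True [ 0.56269939 -0.29173019  0.04846027] [-0.43616809 -0.7274292  -0.75054007]
45.6917
```

View pics/sh.png

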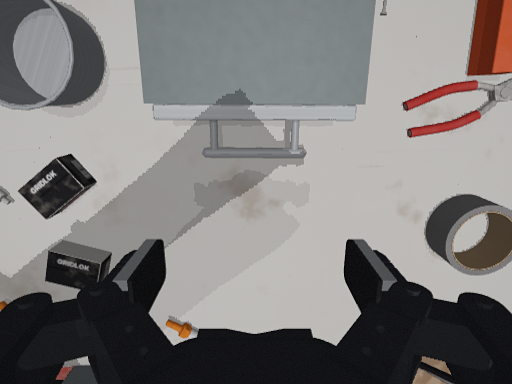

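Run:
```python
from h import *
c=cam("wrist"); b=w(c,254,153,.052); e=w(c,254,104,.09); e0=w(c,138,103,.09); e1=w(c,370,104,.09)
print(b,e,(e-b)@CX,e0,e1,np.linalg.norm(e1-e0))
s=bot.get_state(); print(s["eef_pos"])
for t in["cabinet_drawer0_handle","cabinet"]:
    print([(w(c,d["centre"][1],d["centre"][0],.052 if "h" in t else 0),d["conf"]) for d in bot.landmark_of("wrist",t)])
```

```text
[ 0.57859311 -0.29095298  0.052     ] [ 0.62907715 -0.29314285  0.09      ] 0.05053141296607396 [ 0.63439447 -0.18838664  0.09      ] [ 0.6246229  -0.39807061  0.09      ] 0.20991152901701135
[ 0.5594549  -0.2902116   0.25005049]
[(array([ 0.57891583, -0.2909668 ,  0.052     ]), 0.57)]
[(array([ 0.71536797, -0.29632555,  0.        ]), 0.69)]
```

The drawer hits a hard stop at the same point twice, and the gap is gone, so it is shut. Next, the plug.

Run:
```python
from h import *
g=pick(.5437,.0457,np.radians(136.7),.022)
if g>.006: drop((.69,-.073),np.pi/2,.095)
bot.reach([.61,-.01,.28],down(np.pi/2)); bot.sleep(.3); c=cam("wrist"); im=bot.snapshot("wrist")
np.savez("w4.npz",K=c[0],R=c[1],t=c[2],im=im)
for d in bot.landmark_of("wrist","carton_a"): print(round(d["conf"],2),np.round(w(c,d["centre"][1],d["centre"][0],0)[:2],4))
P=[]
for (x,y,z) in((.432,-.049,.031),(.544,-.047,.031),(.64,.065,.031),(.69,-.073,.003)):
    I=rect(c,im,x,y,z,.06,.0004)
    for k in range(0,300,25): cv2.line(I,(0,k),(6,k),(0,0,255),1); cv2.line(I,(k,0),(k,6),(0,0,255),1)
    P.append(I)
cv2.imwrite("pics/c.png",np.vstack([np.hstack(P[:2]),np.hstack(P[2:])])); print(bot.get_state()["clock"])
```

```text
grip 0.0137 58.6 49.6
at drop 0.0142
hit False
0.89 [ 0.433  -0.0511]
0.83 [0.6722 0.0815]
0.55 [ 0.542  -0.0489]
55.0833
```

View pics/c.png

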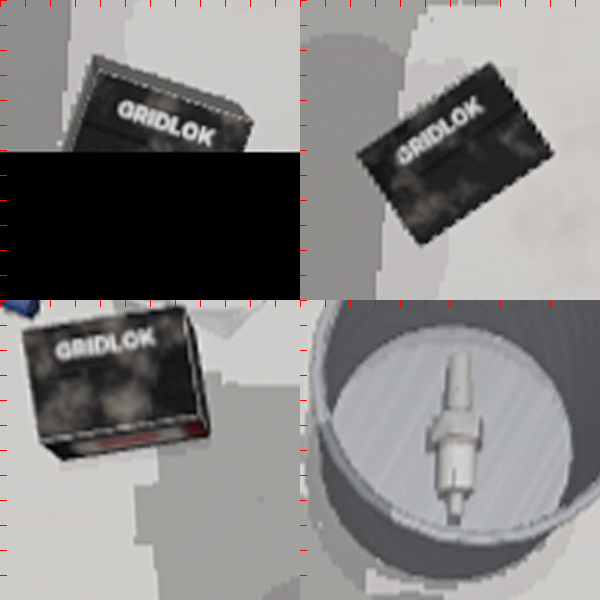

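The plug is in the tin. One carton was knocked to about (.671,.080), near the pliers. I'll take a near look at it, the nearest carton and the tray.

Run:
```python
from h import *
P=[]
for i,(T,cx,cy,z,h) in enumerate([((.742,.08,.25),.68,.08,.031,.0625),((.503,-.05,.25),.433,-.05,.031,.0625),((.582,.334,.25),.512,.332,.003,.125)]):
    bot.reach(list(T),down(np.pi/2)); bot.sleep(.3); c=cam("wrist"); im=bot.snapshot("wrist")
    np.savez(f"v{i}.npz",K=c[0],R=c[1],t=c[2],im=im)
    n=600 if i==2 else 300
    I=rect(c,im,cx,cy,z,h,2*h/n)
    P.append(cv2.resize(I,(n,n)))
    t="place_0" if i==2 else "carton_a"
    for d in bot.landmark_of("wrist",t): print(t,round(d["conf"],2),np.round(w(c,d["centre"][1],d["centre"][0],.003 if i==2 else 0)[:2],4))
M=np.hstack([np.vstack(P[:2]),P[2][:,50:550]]); cv2.imwrite("pics/v.png",M); print(M.shape,bot.get_state()["clock"])
```

```text
carton_a 0.87 [0.6685 0.0811]
carton_a 0.46 [ 0.6913 -0.0784]
carton_a 0.9 [ 0.5435 -0.0504]
carton_a 0.71 [ 0.4349 -0.0507]
carton_a 0.56 [0.6673 0.0787]
place_0 0.69 [0.4321 0.3112]
place_0 0.57 [0.5121 0.3301]
place_0 0.56 [0.5958 0.3514]
(600, 800, 3) 59.4917
```

View pics/v.png

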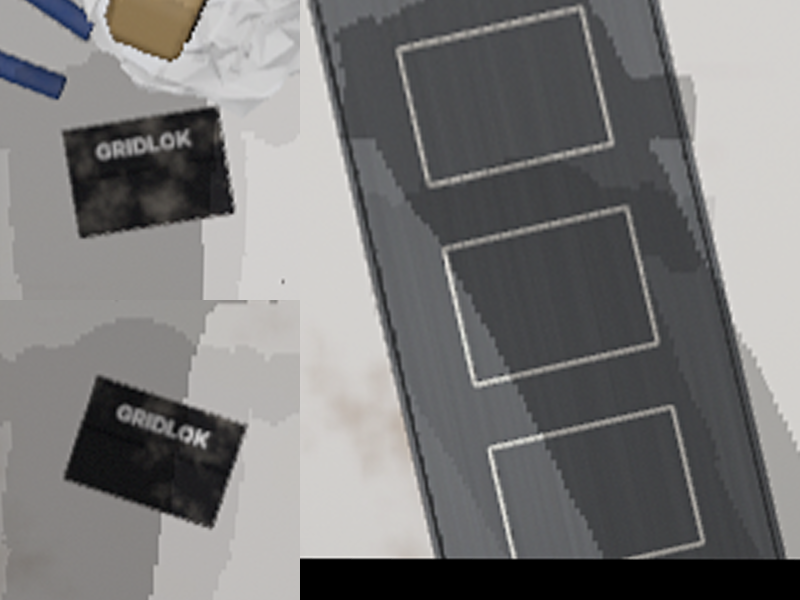

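Measured poses, with sizes that check out:
- **Cartons:** (.671,.081), (.543,-.049) and (.432,-.052).
- **Outlines:** 85.3 mm apart, tray yaw 12.7°.

I'll grip each carton across its long side, so the fingers stay clear of its neighbours.

```bash
cat > carton.py <<'E'
from h import *
TY=np.radians(102.7)
def place(p,z=.0265,h=.15):
    a=best((p[0],p[1],h),TY); bot.reach([p[0],p[1],h],down(a)); print("width",round(bot.get_state()["grip_width"],4))
    bot.move_l([p[0],p[1],.045],vel=.2); print("hit",bot.move_l([p[0],p[1],z],vel=.03,until_force=12),bot.get_state()["eef_pos"])
    bot.open_gripper(); bot.sleep(.2); bot.move_l([p[0],p[1],h],vel=.2)
E
python3 - <<'E'
from carton import *
r=np.radians
for x,y,a,p in [(.6709,.0806,98.4,(.5969,.3504)),(.5428,-.0495,124.7,(.5137,.3316)),(.4321,-.0524,72.,(.4305,.3126))]:
    g=pick(x,y,r(a),.022,h=.15)
    if not .055<g<.075: print("bad",g); break
    place(p)
bot.reach([.582,.334,.25],down(np.pi/2)); bot.sleep(.3); c=cam("wrist"); im=bot.snapshot("wrist")
I=rect(c,im,.512,.332,.003,.14,.28/600)
print(bot.get_state()["clock"])
bot.reach([.45,-.15,.3],down(np.pi/2)); t=bot.snapshot("top")
cv2.imwrite("pics/e.png",np.hstack([I[:,100:500],cv2.resize(t[70:290,130:276],(398,600),interpolation=cv2.INTER_CUBIC)]))
E
```

```text
grip 0.0649 66.6 62.4
width 0.0646
hit True [0.59655683 0.35036206 0.02717123]
grip 0.0649 66.4 69.3
width 0.0651
hit True [0.51331159 0.331635   0.02657882]
grip 0.0648 66.5 76.6
width 0.0652
hit True [0.43033572 0.31229838 0.02618734]
82.0833
```

View pics/e.png

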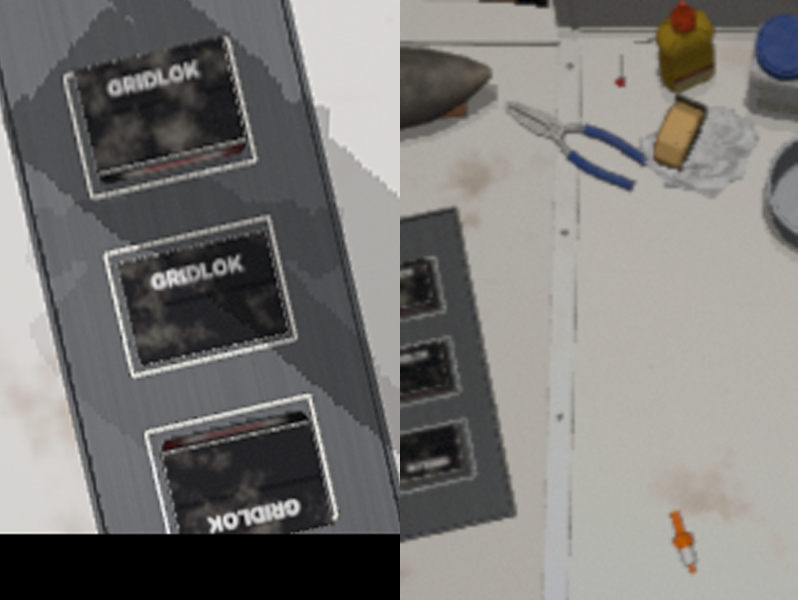

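Each carton sits inside its outline and square to it. Pliers, tape measure and the orange plugs are untouched, and the arm is clear, so I'm handing in.

```bash
python3 -c "
from bench import bot
print(bot.get_state()['clock'],bot.get_state()['ft_force']); print(bot.close_job())"
```

```text
83.9667 [0.32372238 0.16143865 0.59370253]
the job is handed in; nothing more can be done
None
```

The job is handed in at 84 s: three bolts in the shut drawer, the one spark plug in the tin, and the three cartons square inside their outlines; the hand-in call gave no verdict.

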